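# Close a two-part mould in the ratchet clamp

### The arm

A 6-joint arm with a two-finger parallel gripper is mounted at the origin on a cart in front of the work surface, level with it; the furniture and walls round the work are solid. World frame = base frame: x ahead of the robot, y to its left, z up, the work surface at z = 0. Lengths are in m, angles in rad, forces in N, time in s.
With the tool pointing down it reaches from about 0.275 to 0.75 m from the base axis. Payload 10.2 kg.
Tool frame: the origin (TCP) lies at the very end of the fingers, on their centre line; the grasp point (between the pads) lies 19 mm behind it; x points along the fingers, y is the direction in which the jaws open and shut, and the axes are right-handed (so a half turn about x gives the same grasp; the last joint's range is limited). The gripper opens to 88 mm and grips with 3 to 60 N. Pads are 18 mm wide; open, the fingers measure 123 mm over their backs; the gripper's body (75 mm by 187 mm) begins 45 mm behind the grasp point.
Start: joints at [0.949, 0.313, 1.498, -0, 1.331, -0.223], TCP at [0.204, 0.484, 0.239] pointing down, gripper open.
Joint ranges: [-2.94, 2.94], [-0.97, 2.17], [0.19, 2.56], [-1.23, 4.37], [0.02, 3.11], [-2.88, 2.88]. Speed limits (rad/s): [2.39, 2.39, 3.01, 3.14, 3.14, 3.14].

### API

Orientations are given as a unit quaternion [w, x, y, z].
In Python, from workcell import arm, hand, ik, vision, telemetry gives the robot as it stands. Calls block until the motion is done:
- arm.move_pose(position, orientation): joint-space move of the TCP to a pose.
- arm.servo_line(position, rot=None, velocity=0.15): straight line of the TCP; rot=None keeps the orientation; velocity is the mean speed in m/s.
- arm.movej(angles): joint-space move.
- hand.open_gripper() and hand.gripper_close(): open the fingers fully, or close them until they stop; the grip force is fixed at half the most.
- arm.hold(seconds).
- ik(position, orientation): joint angles nearest the present ones, or None.
- vision.get_image(name): name is "side" or "top"; returns the picture (420x560x3 uint8, red, green, blue); there is no depth.
- vision.camera_model(name): a dict with "fx", "fy", "cx", "cy" (pixels), "T" (4x4, takes a point from camera to world coordinates). Camera axes: x right, y down, z forward; pixel columns grow to the right and rows downward; lengths in m; the calibration is good to about 2 mm. A picture is of the moment at which its call begins. camera_model takes no time and is no camera call.
A pose or a line that the arm cannot do raises arm.IKError and nothing moves.
- arm.sign_off(): hands the job in, once; it reports no verdict.
Readings, each from a call of its own:
- telemetry.read_t(): time.
- telemetry.read_qpos(): joint angles.
- telemetry.read_qvel(): joint speeds.
- telemetry.read_tau(): joint torques, N m.
- telemetry.read_ee_pos(): TCP position.
- telemetry.read_tool_rot(): TCP orientation.
- telemetry.read_force(): force on the tool from outside, world axes, zero at the start.
- telemetry.read_wrist_torque(): the same for the moment, N m.
- telemetry.read_width(): finger opening in m.
Only numpy, scipy, OpenCV 4.12 (cv2) and the standard library are available. Lean on these libraries where they do the work, as an engineer would, in place of code of your own. Each camera call takes 0.05 s, during which the arm holds its last target.

### The job

The two-part aluminium mould stands open in the ratchet clamp, and the clamp's ratchet is set to release. Flip the small lever on the ratchet head over to its clamping side, swing the handle round until the sliding jaw presses both mould halves snugly together against the back stop, firm but not over-tightened, then swing the handle back to where it was parked. Leave the mould clamped and do not knock over or push away the things standing round the clamp.

Things in the scene. Friction and masses are not known exactly. Their poses are not given: they have to be found in the camera images.
- ratchet_clamp: Grey clamp base fixed to the table: plate 100 x 275 x 12 mm, gearbox at its right end, mould bed at its left. Origin: on the table, exactly under the upright ratchet axis. +y runs along the bed from the ratchet to the sliding jaw (pressing face at y = 0.070 at the start), the mould and the back stop. -x is the side where the handle is parked (towards the robot); z is up.
- ratchet_handle (a joint): Handle turn about the clamp's ratchet axis, rad. 0: parking stop, pointing along the clamp's -x (starts below 0.17). Grows counter-clockwise from above, towards the clamp's -y; stop at 1.75. Lever on clamp: growing has up to 0.5 of play, then drives the jaw 15 mm per rad (shut at 0.6 to 1.5 from parked); falling only clicks, jaw stays. Lever on release: growing only clicks, falling opens the jaw.
- knob (a point): Middle of the upright black knob (22 mm diameter, 74 to 122 mm over the table) at the handle's end, 140 mm from the axis, at 100 mm height. Pushing it square to the handle takes 4 to 5 N while the jaw runs free, about 1 N clicking back. It rises steeply once the mould is shut: 6.5 to 8.5 N is the right tightness, over 11 N is too tight. Tightness holds when let go. Fingers may slip round the knob.
- pawl_lever (a joint): Turn of the reversing lever about its upright pin on the ratchet head, rad, relative to the handle. -0.23 to -0.43: release (start; with the handle parked the tab stands on the clamp's -y side of the handle line). +0.23 to +0.43: clamp (tab on the +y side, towards the mould). A detent spring snaps it to either side and lets the pawl click over teeth, so it may rest at any angle on its side.
- lever_tab (a point): Middle of the lever's upright dark tab, 94 mm over the table. Tab: 12 mm long (along the lever), 8 mm wide, 82 to 102 mm over the table, 4 mm clear of the round head (radius 42 mm, top at 78 mm). The lever's pin is 52 mm from the ratchet axis along the handle; the tab lies 44 mm from the pin, back towards the axis. Flipping: push the tab across the handle line (it stands 10 to 18 mm off it), 2 to 4 N, until it snaps over.
- sliding_jaw: Dark steel jaw, 70 x 18 x 44 mm, that slides along the clamp's +y on a rack; its origin moves with it and at the start coincides with the clamp's origin.
- near_half: Loose aluminium mould half next to the jaw, 70 x 30 x 50 mm (30 along the clamp's y), open cavity towards the other half. Origin: centre of its underside, on the bed 12 mm over the table.
- far_half: Loose aluminium mould half next to the back stop, same size, cavity towards the near half; it starts 3 to 9 mm away from the near half. Origin: centre of its underside. Shut, the two origins are 30 mm apart.
- back_stop: Fixed dark steel stop at the left end of the bed, 70 mm wide, 44 mm high; origin on the bed at the middle of its face that looks to the mould.
- wick_tin: Bystander: grey round tin, 62 mm, 42 mm high, behind the ratchet head; origin at its underside.
- heart_mould: Bystander: ivory heart-shaped mould, 49 x 55 x 44 mm, behind the mould bed; origin at its underside.
- scent_bottle: Bystander: small brown dropper bottle, 29 mm, 72 mm high, in front of the mould bed; origin at its underside.
- round_mould: Bystander: plum round mould, 78 mm, 38 mm high, in front of the bed's left end; origin at its underside.
Things that resemble listed ones, but are neither listed nor needed, are in the scene too. What is shaped like the near_half but orange or yellow is not meant.

How it is judged:
By the outcome, as a careful person would: the job done as asked, in the order asked, and still so for the second after the job is handed in, with the robot touching nothing.
It also fails if it takes over 67 s, if anything falls off the work surface, if the arm or the gripper's body presses on something with over 40 N, if the wrist force passes 120 N, or if a joint passes its speed limit or range.

## Working session

There is one attempt and no reset: what is moved stays moved. The work goes in short steps, each a Python script; the robot and the scene stay as the last script left them, time stands still between calls to the robot, and variables do not carry over. Pictures are saved under pics/ and viewed, and the job is handed in when it is done.

```bash
mkdir -p pics; ls
python3 - <<'E'
from workcell import arm, hand, ik, vision, telemetry
import cv2,numpy as np
for n in("side","top"):
    im=vision.get_image(n); cv2.imwrite(f"pics/{n}0.png",im[:,:,::-1])
    m=vision.camera_model(n); print(n,m["fx"],m["fy"],m["cx"],m["cy"]);print(np.round(m["T"],3))
print(telemetry.read_t(),telemetry.read_tool_rot(),telemetry.read_width(),telemetry.read_force())
E
```

```text
pics
side 439.4350110893021 439.4350110893021 285.0249393565128 211.85806037176616
[[ 0.994 -0.07   0.089  0.545]
 [-0.112 -0.5    0.859 -0.744]
 [-0.016 -0.863 -0.504  0.525]
 [ 0.     0.     0.     1.   ]]
top 498.0340933109578 498.0340933109578 279.0465799014482 211.70072534457984
[[-0.011 -0.99   0.138  0.49 ]
 [-1.     0.013  0.013  0.002]
 [-0.015 -0.138 -0.99   0.945]
 [ 0.     0.     0.     1.   ]]
0.1 [ 0.69295397  0.13969997  0.69324365 -0.14039924] 0.08781444548897185 [-0.69617012  0.40802494 -0.17078864]
```

View pics/side0.png

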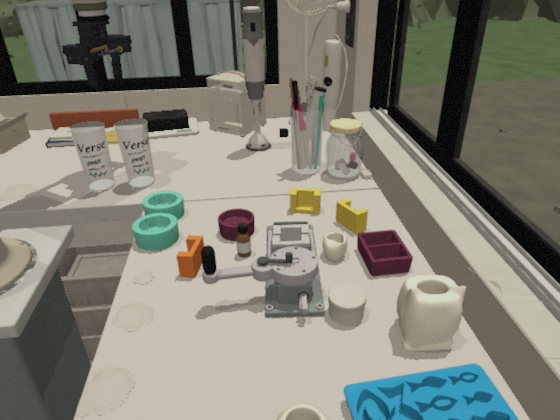

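View pics/top0.png

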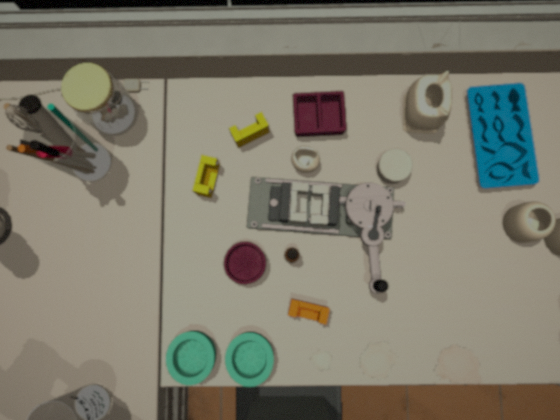

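The top view shows the clamp with its ratchet head near (370,207) and its knob near (380,286). The mould is at about (310,204), between the jaw and the stop. Orange and yellow look-alikes stand clear of the bed at (309,311), (206,176) and (249,130). I'll enlarge the clamp.

Run:
```python
import cv2
im=cv2.imread("pics/top0.png")[150:310,235:415]; cv2.imwrite("pics/topc.png",cv2.resize(im,None,fx=3.7,fy=3.7,interpolation=2))
im=cv2.imread("pics/side0.png")[205:325,190:340]; cv2.imwrite("pics/sidec.png",cv2.resize(im,None,fx=5,fy=5,interpolation=2))
```

```text
(no output)
```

View pics/topc.png

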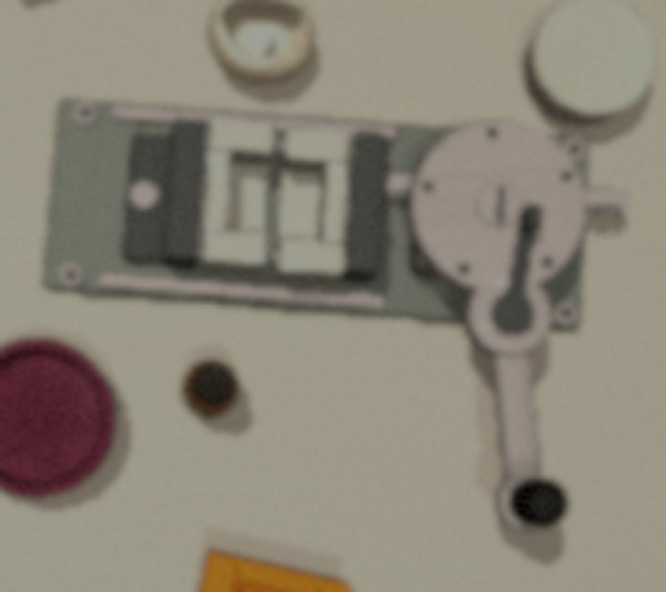

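View pics/sidec.png

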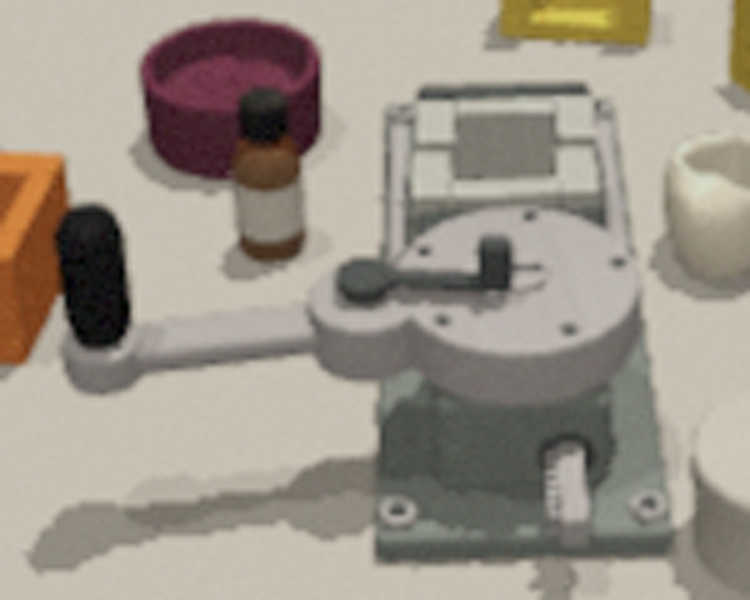

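```bash
cat > h.py <<'E'
from workcell import arm, hand, ik, vision, telemetry
import cv2,numpy as np
from scipy.spatial.transform import Rotation as R
def ray(n,uv,z):
    m=vision.camera_model(n);T=np.array(m["T"])
    d=T[:3,:3]@np.array([(uv[0]-m["cx"])/m["fx"],(uv[1]-m["cy"])/m["fy"],1.]);o=T[:3,3]
    return o+d*(z-o[2])/d[2]
def proj(n,p):
    m=vision.camera_model(n);T=np.array(m["T"]);q=T[:3,:3].T@(np.array(p)-T[:3,3])
    return np.array([m["fx"]*q[0]/q[2]+m["cx"],m["fy"]*q[1]/q[2]+m["cy"]])
def quat(yaw): # tool x down, tool y (jaw) at yaw in world
    x=np.array([0,0,-1.]);y=np.array([np.cos(yaw),np.sin(yaw),0]);z=np.cross(x,y)
    q=R.from_matrix(np.c_[x,y,z]).as_quat();return np.array([q[3],q[0],q[1],q[2]])
E
python3 - <<'E'
from h import *
c=lambda u,v:(u/3.7+235,v/3.7+150)
s=lambda u,v:(u/5+190,v/5+205)
P=dict(head=(c(499,207),.078),knob=(c(541,500),.122),tab=(c(530,213),.102),pin=(c(512,314),.088),
 c1=(c(68,98),.012),c2=(c(45,287),.012),c3=(c(578,328),.012),c4=(c(590,138),.012),bottle=(c(212,385),.072),tin=(c(592,57),.042),
 nearR=(c(347,200),.062), stopface=(c(206,190),.056))
W={k:ray("top",*v) for k,v in P.items()}
for k in W: print(k,np.round(W[k],4))
S=dict(head=(s(525,293),.078),knob=(s(90,222),.122),tab=(s(494,243),.102),pin=(s(362,278),.088))
for k in S: print("side",k,np.round(ray("side",*S[k]),4))
# black mask for knob in both
for n in("top","side"):
    im=cv2.imread(f"pics/{n}0.png");m=(im.max(2)<28).astype(np.uint8)
    N,l,st,ce=cv2.connectedComponentsWithStats(m)
    for i in range(1,N):
        if 25<st[i,4]<600: print(n,st[i],ce[i])
ax=W["head"];k=W["knob"]-ax;yb=W["c1"]-W["c4"];yb2=W["c2"]-W["c3"]
print("knob r",np.hypot(*k[:2]),"dir",np.degrees(np.arctan2(k[1],k[0])),"bed",np.degrees(np.arctan2(yb[1],yb[0])),np.degrees(np.arctan2(yb2[1],yb2[0])),np.linalg.norm(yb),np.linalg.norm(yb2))
for a in("tab","pin"): print(a,np.linalg.norm((W[a]-ax)[:2]))
E
```

```text
head [ 0.6186 -0.1459  0.078 ]
knob [ 0.4814 -0.1521  0.122 ]
tab [ 0.612 -0.156  0.102]
pin [ 0.5667 -0.1484  0.088 ]
c1 [0.6884 0.0628 0.012 ]
c2 [0.5904 0.0749 0.012 ]
c3 [ 0.5661 -0.1947  0.012 ]
c4 [ 0.6636 -0.205   0.012 ]
bottle [ 0.5363 -0.0086  0.072 ]
tin [ 0.6991 -0.2011  0.042 ]
nearR [ 0.6254 -0.0754  0.062 ]
stopface [ 0.6322 -0.0073  0.056 ]
side head [ 0.6207 -0.1571  0.078 ]
side knob [ 0.4808 -0.1596  0.122 ]
side tab [ 0.6101 -0.1605  0.102 ]
side pin [ 0.5665 -0.1549  0.088 ]
top [ 21  97  20  16 163] [ 31.04907975 103.83435583]
top [ 30 142  29  14 170] [ 44.47058824 148.47058824]
top [374 281  12  10  59] [378.23728814 285.47457627]
side [251  23   4   8  26] [252.34615385  26.92307692]
side [325  78   6   8  31] [327.41935484  80.77419355]
side [292  82   6  27  75] [294.84        94.17333333]
side [148 117  41  15 378] [167.84920635 124.13492063]
side [280 130   7   7  43] [282.81395349 133.13953488]
side [238 227   9   6  45] [242.28888889 229.51111111]
side [202 249  14  25 249] [208.3935743  261.65461847]
knob r 0.13737541387570157 dir -177.42060476336567 bed 84.70934634677543 84.84690618168351 0.2689360128721009 0.27075349626205975
tab 0.012004751888712832
pin 0.05193541711335789
```

Axis is about (0.619,-0.147), from the head disc and the knob-to-pin line, which agree. The pin measures 52 mm from the axis as stated, and the knob 137 mm against the stated 140 mm. Handle angle is about 0.136 rad. The tab is 10 mm on the -y side, so the lever is on release. Next I'll flip the tab.

Run:
```python
from h import *
hand.gripper_close()
q=quat(0); q2=quat(np.pi)
c=telemetry.read_qpos()
a,b=ik([.611,-.182,.20],q),ik([.611,-.182,.20],q2); print(a,b)
q=min([(np.abs(np.array(s)-c).max(),i) for i,s in enumerate((a,b)) if s is not None]); Q=[quat(0),quat(np.pi)][q[1]]
arm.move_pose([.611,-.182,.20],Q)
print(telemetry.read_t(),telemetry.read_width(),telemetry.read_force(),telemetry.read_ee_pos())
cv2.imwrite("pics/top1.png",vision.get_image("top")[100:310,235:515,::-1])
cv2.imwrite("pics/side1.png",vision.get_image("side")[:,:,::-1])
```

```text
[-4.72953584e-01  5.92511627e-01  1.17911699e+00 -4.44089210e-16
  1.36996403e+00 -4.72953584e-01] [-4.72953584e-01  5.92511627e-01  1.17911699e+00 -4.44089210e-16
  1.36996403e+00  2.66863907e+00]
4.1583 0.00041176341896941146 [0.91959211 0.42524182 0.38462323] [ 0.61119038 -0.18116199  0.20011164]
```

View pics/side1.png

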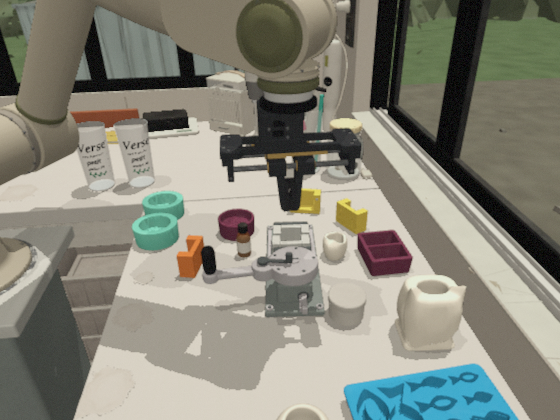

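The gripper hovers above the head with closed fingertips at about (290,205), clear of the jug at (430,310). Next I'll descend on the tab's -y side and push.

Run:
```python
from h import *
f0=np.array(telemetry.read_force())
arm.servo_line([.611,-.183,.091],velocity=.12)
print(telemetry.read_ee_pos(),telemetry.read_force()-f0)
cv2.imwrite("pics/side2.png",cv2.resize(vision.get_image("side")[205:325,190:340,::-1],None,fx=5,fy=5))
y=-.183
while y<-.148:
    y+=.003; arm.servo_line([.611,y,.091],velocity=.05)
    f=telemetry.read_force()-f0; print(round(y,3),np.round(f,2))
    if abs(f).max()>9: break
print(telemetry.read_t())
cv2.imwrite("pics/side3.png",cv2.resize(vision.get_image("side")[205:325,190:340,::-1],None,fx=5,fy=5))
```

```text
[ 0.61138138 -0.183193    0.09187952] [-0.29968212 -0.49465673 -0.12609014]
-0.18 [-0.37 -0.67  0.17]
-0.177 [ 0.46 -0.43  0.23]
-0.174 [0.05 0.39 0.51]
-0.171 [ 0.78 -2.18  0.31]
-0.168 [ 0.1  -0.73  0.72]
-0.165 [-0.31 -0.74  0.49]
-0.162 [ 0.19 -0.09  1.04]
-0.159 [-0.96 -0.65  1.32]
-0.156 [ 0.11 -0.69  0.03]
-0.153 [-0.16 -1.01  0.41]
-0.15 [-0.85 -0.69  0.66]
-0.147 [-0.02  0.01  1.09]
8.3667
```

```bash
python3 -c "
import cv2,numpy as np
a=cv2.imread('pics/side2.png');b=cv2.imread('pics/side3.png');cv2.imwrite('pics/s23.png',cv2.resize(np.hstack([a,b]),(800,320)))"
```

```text
(no output)
```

View pics/s23.png

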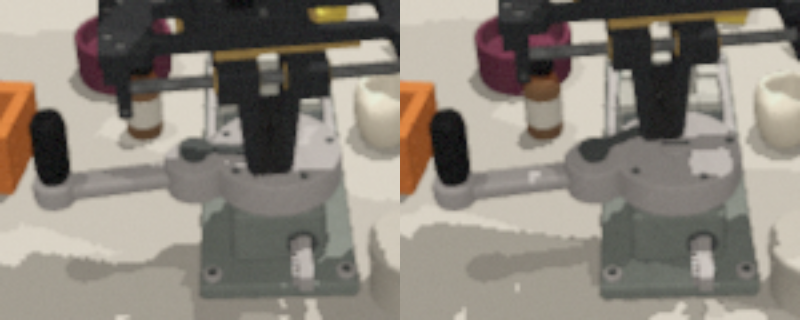

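The lever has flipped: it now points from the pin towards the mould side. I'll back off, open the gripper and go over the knob.

```bash
cat >> h.py <<'E'
AX=np.array([.6192,-.1475]); H0=np.radians(182.6); PHI0=.136
def kp(phi,off,z=.083):
    a=H0+phi-PHI0; r=np.array([np.cos(a),np.sin(a)]); t=np.array([-r[1],r[0]])
    p=AX+.140*r+off*t
    return [p[0],p[1],z],quat(a+np.pi/2-2*np.pi),t
def force(n=6,dt=.02):
    F=[]
    for _ in range(n): arm.hold(dt);F.append(telemetry.read_force())
    return np.mean(F,0)
E
python3 - <<'E'
from h import *
arm.servo_line([.611,-.158,.091],velocity=.1)
arm.servo_line([.611,-.158,.19],velocity=.2)
for phi in(.136,.8,1.5,1.75):
    for off in(.033,-.033):
        p,q,t=kp(phi,off); print(phi,off,np.round(p,3),np.round(ik(p,q),2))
p,q,t=kp(.136,0,.19)
arm.move_pose(p,q); hand.open_gripper()
print(telemetry.read_t(),telemetry.read_width(),telemetry.read_ee_pos(),force())
for n in("top","side"): cv2.imwrite(f"pics/{n}4.png",vision.get_image(n)[:,:,::-1])
a=cv2.imread("pics/top4.png")[150:310,235:415];b=cv2.imread("pics/side4.png")[205:325,190:340]
cv2.imwrite("pics/t4.png",np.hstack([cv2.resize(a,(400,356)),cv2.resize(b,(400,356))]))
E
```

```text
0.136 0.033 [ 0.481 -0.187  0.083] [-0.6   0.47  1.71 -0.    0.96  0.93]
0.136 -0.033 [ 0.478 -0.121  0.083] [-0.49  0.43  1.78 -0.    0.93  1.04]
0.8 0.033 [ 0.534 -0.264  0.083] [-0.65  0.62  1.45 -0.    1.06  0.21]
0.8 -0.033 [ 0.491 -0.214  0.083] [-0.63  0.51  1.65 -0.    0.98  0.23]
1.5 0.033 [ 0.629 -0.291  0.083] [-0.6   0.82  1.09 -0.    1.23 -0.44]
1.5 -0.033 [ 0.564 -0.28   0.083] [-0.65  0.69  1.34 -0.    1.12 -0.49]
1.75 0.033 [ 0.664 -0.284  0.083] [-0.57  0.89  0.96 -0.    1.29 -0.65]
1.75 -0.033 [ 0.599 -0.29   0.083] [-0.63  0.76  1.2  -0.    1.18 -0.72]
11.925 0.08790532768855389 [ 0.47935228 -0.15385204  0.1899871 ] [-0.03517685  0.13077927 -0.13710188]
```

View pics/t4.png

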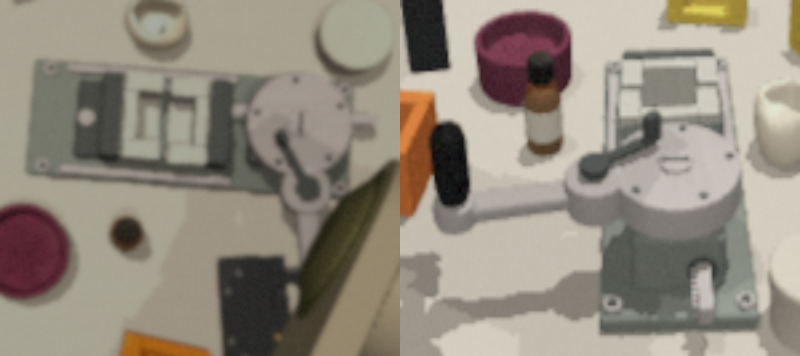

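The lever is on clamp in both views: its tab points to the mould side, at (285,135) in the left panel and (653,125) in the right. Next I'll descend and begin the swing.

Run:
```python
from h import *
p,q,t=kp(PHI0,0); arm.servo_line(p,rot=q,velocity=.15)
f0=force(10); np.save("f0.npy",f0); print("f0",f0,telemetry.read_ee_pos())
p,q,t=kp(PHI0,.024); arm.servo_line(p,rot=q,velocity=.08)
phi=PHI0-.06
log=[]
while phi<1.0:
    phi+=.03; p,q,t=kp(phi,.033); arm.servo_line(p,rot=q,velocity=.06)
    f=force(4,.01)-f0; e=np.array(telemetry.read_ee_pos())-p
    ft=-(f[:2]@t); log.append(ft)
    r=np.array([t[1],-t[0]])
    print(round(phi,3),"ft %.2f fr %.2f fz %.2f"%(ft,f[:2]@r,f[2]),"et %.4f"%(e[:2]@t), round(telemetry.read_t(),2))
    if ft>5.8: break
```

```text
f0 [-0.07865135 -0.01239499  0.18899066] [ 0.47970946 -0.15405796  0.08379363]
0.106 ft 0.34 fr 0.10 fz 0.21 et -0.0002 13.89
0.136 ft 0.10 fr -0.42 fz 0.13 et -0.0002 14.18
0.166 ft -0.26 fr -0.17 fz -0.53 et -0.0001 14.46
0.196 ft -0.07 fr -0.68 fz -0.50 et -0.0001 14.74
0.226 ft 0.09 fr 0.15 fz -0.09 et -0.0001 15.03
0.256 ft 2.57 fr -0.13 fz -0.24 et -0.0003 15.31
0.286 ft 3.09 fr -0.16 fz -0.04 et -0.0002 15.59
0.316 ft 2.76 fr -0.83 fz -0.91 et -0.0001 15.88
0.346 ft 2.38 fr 0.17 fz -1.32 et -0.0000 16.16
0.376 ft 2.69 fr -0.13 fz -0.55 et -0.0000 16.44
0.406 ft 2.79 fr -0.23 fz -1.19 et -0.0000 16.73
0.436 ft 2.41 fr -0.15 fz -1.05 et -0.0000 17.01
0.466 ft 2.57 fr -0.46 fz -1.12 et 0.0000 17.29
0.496 ft 2.68 fr -0.68 fz -1.26 et -0.0000 17.57
0.526 ft 2.45 fr -0.63 fz -1.56 et 0.0000 17.86
0.556 ft 2.72 fr -0.98 fz -1.32 et 0.0000 18.14
0.586 ft 2.69 fr -1.16 fz -1.46 et 0.0000 18.43
0.616 ft 2.19 fr -1.27 fz -1.34 et 0.0000 18.71
0.646 ft 2.67 fr -0.65 fz -1.09 et 0.0000 18.99
0.676 ft 2.64 fr -0.65 fz -1.54 et 0.0000 19.27
0.706 ft 3.15 fr -1.03 fz -1.50 et 0.0000 19.56
0.736 ft 2.41 fr -1.53 fz -1.90 et 0.0000 19.84
0.766 ft 3.07 fr -1.03 fz -1.49 et -0.0000 20.12
0.796 ft 2.77 fr -0.85 fz -1.36 et 0.0000 20.41
0.826 ft 2.99 fr -0.83 fz -1.72 et 0.0000 20.69
0.856 ft 2.92 fr -0.59 fz -1.69 et 0.0000 20.98
0.886 ft 2.60 fr -0.77 fz -1.46 et 0.0000 21.26
0.916 ft 3.14 fr -0.20 fz -1.64 et 0.0000 21.54
0.946 ft 2.99 fr -0.60 fz -1.05 et 0.0000 21.82
0.976 ft 2.62 fr -0.06 fz -1.21 et 0.0000 22.11
1.006 ft 3.33 fr -0.11 fz -1.17 et -0.0000 22.39
```

Run:
```python
from h import *
for n in("top","side"): cv2.imwrite(f"pics/{n}5.png",vision.get_image(n)[:,:,::-1])
a=cv2.imread("pics/top5.png")[150:310,235:415];b=cv2.imread("pics/side5.png")[205:325,190:340]
cv2.imwrite("pics/t5.png",np.hstack([cv2.resize(a,(400,356),interpolation=2),cv2.resize(b,(400,356),interpolation=2)]))
f0=np.load("f0.npy");p,q,t=kp(1.006,.033)
print([round(-(np.array(telemetry.read_force())-f0)[:2]@t,2) for _ in range(4)])
```

```text
[np.float64(3.7), np.float64(3.7), np.float64(3.7), np.float64(3.7)]
```

View pics/t5.png

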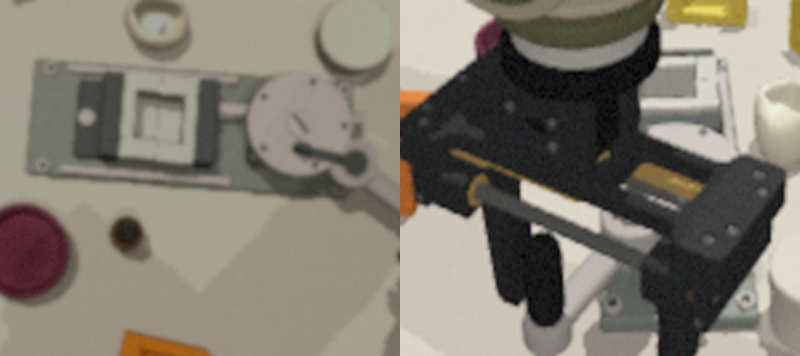

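The jaw has driven the halves nearly shut: in the left panel the seam is almost closed at x≈155, and the trailing finger is on the knob. Force readings taken at rest relax to about 2.7 N. I'll compare them with readings taken immediately after each step.

Run:
```python
from h import *
f0=np.load("f0.npy");phi=1.006
for i in range(10):
    phi+=.008; p,q,t=kp(phi,.033); 
    arm.servo_line(p,rot=q,velocity=.03); t0=telemetry.read_t()
    a=-(np.array(telemetry.read_force())-f0)[:2]@t
    arm.hold(.004); a2=-(np.array(telemetry.read_force())-f0)[:2]@t
    f=force(5,.01)-f0;ft=-f[:2]@t
    print(round(phi,3),"imm %.2f %.2f static %.2f"%(a,a2,ft),round(t0,3))
    if max(a,a2,ft)>6: break
```

```text
1.014 imm 4.95 4.95 static 4.89 22.742
1.022 imm 4.71 4.71 static 5.71 23.033
1.03 imm 6.52 6.52 static 6.40 23.325
```

Run:
```python
from h import *
f0=np.load("f0.npy");phi=1.03
p,q,t=kp(phi,.033)
f=force(20,.02)-f0; print("now",-f[:2]@t,f)
m=-f[:2]@t
while m<6.8 and phi<1.1:
    phi+=.005; p,q,t=kp(phi,.033); arm.servo_line(p,rot=q,velocity=.02)
    f=force(16,.015)-f0; m=-f[:2]@t; print(round(phi,3),round(m,2),np.round(f,2),round(telemetry.read_t(),2))
cv2.imwrite("pics/top6.png",vision.get_image("top")[:,:,::-1])
cv2.imwrite("pics/t6.png",cv2.resize(cv2.imread("pics/top6.png")[150:310,235:415],None,fx=3.7,fy=3.7,interpolation=2))
```

```text
now 6.105605005170402 [-5.10154186  3.36730245 -0.33642149]
1.035 6.54 [-5.52  3.53  0.12] 24.22
1.04 7.05 [-5.85  3.94  0.11] 24.73
```

View pics/t6.png

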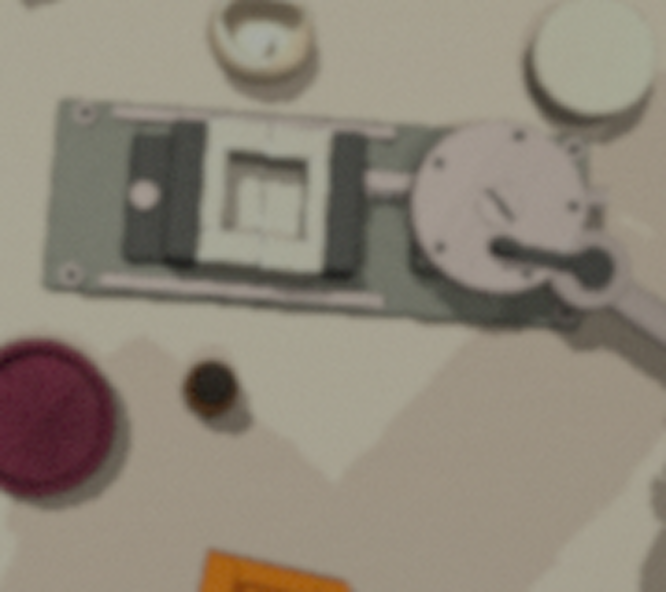

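The mould is visibly shut: jaw, both halves and stop touch with no gaps from x≈205 to 330. The push is about 7.05 N at rest. I'll back off and check the force bias at this orientation.

Run:
```python
from h import *
f0=np.load("f0.npy");phi=1.04
p,q,t=kp(phi,.033)
f=force(12,.015)-f0; print("before",-f[:2]@t)
p,q,t=kp(phi,.015); arm.servo_line(p,rot=q,velocity=.06)
f=force(20,.02); print("free bias ft",-(f-f0)[:2]@t,f-f0,telemetry.read_t())
np.save("f1.npy",f)
```

```text
before 7.198464058432532
free bias ft -0.24380672018116045 [ 2.99720303e-01 -2.02630069e-04 -1.08808131e-01] 25.7667
```

With the bias removed the push is about 7.3 N, inside the 6.5 to 8.5 N window. Now I'll swing the handle back.

Run:
```python
from h import *
f0=np.load("f0.npy");phi=1.04
p,q,t=kp(phi,-.027); arm.servo_line(p,rot=q,velocity=.1)
while phi>.10:
    phi=max(phi-.06,.10); p,q,t=kp(phi,-.033); arm.servo_line(p,rot=q,velocity=.07)
    f=force(3,.01)-f0; ft=f[:2]@t; print(round(phi,3),round(ft,2),end="; ")
    if ft>4: break
print(telemetry.read_t())
p,q,t=kp(phi,0); arm.servo_line(p,rot=q,velocity=.1)
print(force(5)-f0)
p[2]=.2; arm.servo_line(p,rot=q,velocity=.15)
arm.move_pose([.3,.25,.26],quat(np.pi/2)) if ik([.3,.25,.26],quat(np.pi/2)) is not None else print("noik")
print(telemetry.read_t())
for n in("top","side"): cv2.imwrite(f"pics/{n}7.png",vision.get_image(n)[:,:,::-1])
a=cv2.imread("pics/top7.png")[150:310,235:415];b=cv2.imread("pics/side7.png")[205:325,190:340]
cv2.imwrite("pics/t7.png",cv2.resize(a,None,fx=3.7,fy=3.7,interpolation=2))
cv2.imwrite("pics/s7.png",cv2.resize(b,None,fx=4,fy=4,interpolation=2))
```

```text
0.98 0.34; 0.92 0.01; 0.86 0.23; 0.8 -0.11; 0.74 -0.14; 0.68 0.09; 0.62 0.26; 0.56 0.14; 0.5 0.39; 0.44 -0.21; 0.38 0.02; 0.32 -0.22; 0.26 0.1; 0.2 0.01; 0.14 -0.12; 0.1 0.47; 31.1917
[-0.07402423  0.00426706 -0.37071658]
34.6
```

View pics/t7.png

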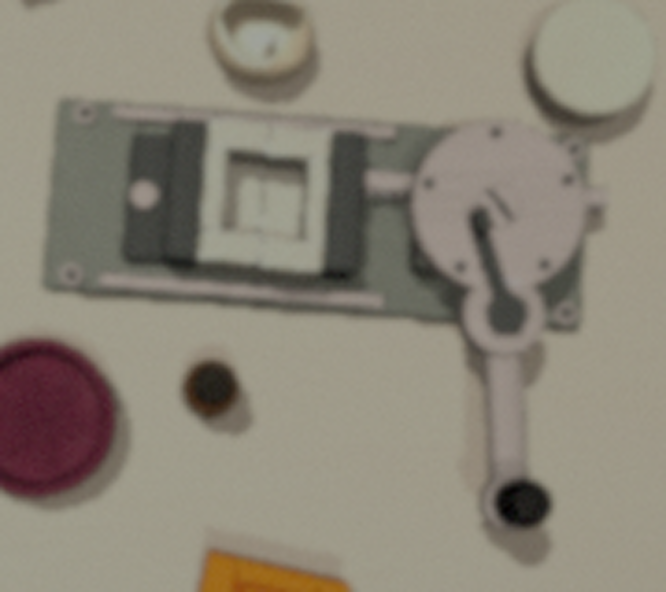

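View pics/side7.png

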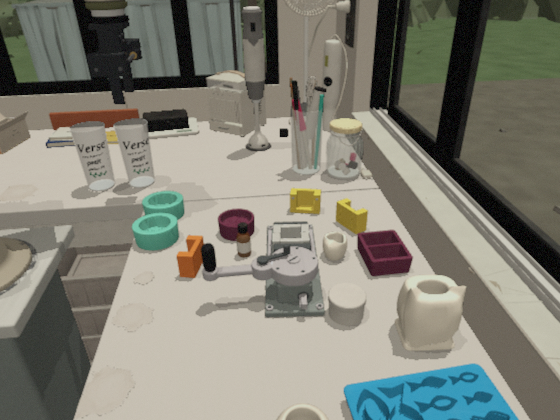

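Handle parked: the knob is at (523,502), about 0.08 rad from the stop. The lever is on clamp, the mould is shut, and the bottle, tin, heart mould and round mould haven't moved. I'll hand in.

Run:
```python
from h import *
print(telemetry.read_qvel(),telemetry.read_t()); print(arm.sign_off())
```

```text
[ 0.00044003  0.0008621  -0.00063042  0.0001836  -0.00068105 -0.0028625 ] 34.7
the job is handed in; nothing more can be done
None
```

The mould is clamped shut and the handle is back in its parking zone; I handed in at about 35 s of the 67 s allowed.

- **Lever:** I pushed the tab across with closed fingers. The pictures after the push and at the end show it on the clamp side.
- **Clamping:** I straddled the knob with the open gripper and swung the handle until the jaw, both halves and the back stop touched. The final push was about 7.2 N at rest, or 7.3 to 7.4 N after correcting the force bias. The target was 6.5 to 8.5 N.
- **Handle:** I swung it back with almost no resistance. It now sits about 0.08 rad from the stop; it started at about 0.14.
- **Surroundings:** The final pictures show no gaps in the mould. The bottle, tin, heart mould and round mould have not visibly moved.

**Readings that disagreed:**
- **Force while the jaw ran free:** at rest it read only about 2.7 N, against the stated 4 to 5 N. Friction probably relaxes between steps, so the push while moving may have been somewhat above the resting value. I stopped in the lower half of the window for that reason.
- **Camera positions:** the two cameras differed by 5 to 8 mm in y on most points, and by 11 mm on the head because of a poor pick. I relied on the top view.

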